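# Stop the stirrer and hold the starter flask clear of its plate

### The arm

A 6-joint arm with a two-finger parallel gripper is mounted at the origin on the work surface. World frame = base frame: x ahead of the robot, y to its left, z up, the work surface at z = 0. Lengths are in m, angles in rad, forces in N, time in s.
With the tool pointing down it reaches from about 0.25 to 0.85 m from the base axis. Payload 12.5 kg.
Tool frame: the origin (TCP) lies at the very end of the fingers, on their centre line; the grasp point (between the pads) lies arm.grip_point_offset behind it (arm.grip_point_offset is the distance from the TCP to the grasp point, in m); z points along the fingers, x is the direction in which the jaws open and shut, and the axes are right-handed (so a half turn about z gives the same grasp; the last joint's range is limited). The gripper opens to 93 mm and grips with 3 to 60 N. Pads are 15 mm wide; open, the fingers measure 128 mm over their backs; the gripper's body (75 mm by 188 mm) begins 65 mm behind the grasp point.
Start: joints at [1.198, 0.351, 1.652, -0, 1.139, -0.085], TCP at [0.156, 0.527, 0.219] pointing down, gripper open.
Joint ranges: [-2.75, 2.75], [-0.79, 2.1], [0.01, 2.65], [-1.57, 4.71], [0.07, 3.14], [-2.87, 2.87]. Speed limits (rad/s): [2.22, 2.22, 2.79, 3.14, 3.14, 3.14].

### API

Orientations are given as [roll, pitch, yaw] about the fixed x, y, z axes, in that order (R = Rz(yaw) Ry(pitch) Rx(roll)).
In Python, from station import arm gives the robot as it stands.
- The arm moves only by the shell command python3 -m handwheel 'ROWS' [FORCE]. ROWS is JSON, a list of rows, each a list of 5 numbers: the gripper's target within -1 to 1 (fully open at 1, half-way at 0, shut at -1), then the shift along the tool's x, y, z in cm, then the turn about the tool's z in units of 5 degrees (1.0 is 5 degrees). In form: [[claw, dx, dy, dz, twist], ...]. A call has 1 to 5 rows; each row is the pose to reach, as a shift and turn from the pose commanded when the call began, along the tool's axes at that moment; what a row does not reach only later rows make up. A row lasts 1/12 s, in which the tool goes at most 41.7 mm and 7.16 degrees, less where a joint would pass 70% of its speed; a pose out of reach is approached as far as the arm can. A call with a gripper value outside its range is refused whole. The fingers move at their own pace and stop on an object; FORCE is the grip in N (left out, the last holds). Time passes only in rows, so rows that repeat a pose let the fingers close. It gives the time, the measured TCP pose, the force and the opening at its end, in the units of the state.
- arm.observe(): the state, without advancing time (a new reading comes with each control period).
- arm.capture(name): name is "scene" or "side" or "wrist"; returns (picture, depth): 384x512x3 uint8, red, green, blue; 384x512 float32, m along the optical axis (not along the pixel's ray), 0 where there is no reading.
- arm.camera_params(name): a dict with "camera_matrix" (3x3 intrinsics, pixels), "D" ([k1, k2, p1, p2, k3] as OpenCV has them; the pictures are not rectified), "rvec" (rotation vector, rad) and "tvec" (3), from world to camera coordinates, as OpenCV has them. Camera axes: x right, y down, z forward; pixel columns grow to the right and rows downward; lengths in m; the calibration is good to about 2 mm. A picture is of the moment at which its call begins: read the wrist's pose just before it. camera_params takes no time and is no camera call; for the wrist camera it gives the pose at the moment of the call.
- arm.close_job(): hands the job in, once; it reports no verdict.
The state is a dict: "time": time; "joint_pos": joint angles; "joint_velocities": joint speeds; "effort": joint torques, N m; "position": TCP position; "tool_rot": TCP orientation; "ft_force": force on the tool from outside, world axes, zero at the start; "moment": the same for the moment, N m; "width": finger opening in m.
Only numpy, scipy, OpenCV 4.12 (cv2) and the standard library are available. Lean on these libraries where they do the work, as an engineer would, in place of code of your own. Each camera call takes 0.05 s, during which the arm holds its last target.

### The job

I want to wipe the plate of the magnetic stirrer. Turn the stirrer's speed knob back to zero first, then take the stoppered brown flask by its neck, lift it straight up off the plate and keep holding it over the plate, upright and still, about 8 cm clear; finish while holding it, do not set it down or let go. Leave the other glassware where it stands.

Things in the scene. Friction and masses are not known exactly. Their poses are not given: they have to be found in the camera images.
- stirrer: Magnetic stirrer fixed on the bench: low white and grey housing, 170 mm (its x) by 280 mm (its y), flat grey deck 70 mm above the bench. Origin: centre of its underside on the bench; its x axis points away from its front, y to its left, z up. The round white plate is on the left half of the deck, the speed knob on the right half.
- plate_center (a point): Centre of the top face of the stirrer's round white ceramic plate (135 mm across). It lies 80 mm above the bench, 10 mm above the deck, at y = +65 mm in the stirrer's frame.
- knob_grip (a point): Point on the vertical axis of the speed knob, 22 mm above the deck, where it can be gripped from above. The knob is a fluted black cylinder, 38 mm in diameter, from 1.5 to 29.5 mm above the deck, with a white pointer line on its top and side (the point's x axis points along it). Flat deck around it. It is at y = -85 mm in the stirrer's frame, 150 mm from the plate's centre.
- stir_knob (a joint): Angle of the speed knob (rad): 0 with the pointer at the zero mark, against a stop; grows clockwise seen from above, to 4.7, so zero is reached by turning anticlockwise. Friction 0.03 N m; it stays where left. Zero is the one long thick white mark of the scale round the knob, 150 degrees anticlockwise from the stirrer's x axis (towards its front left); short ticks run clockwise from it.
- flask: The stoppered dark brown glass conical flask that stands loose on the stirrer's plate, about 0.3 to 0.6 kg. Origin: centre of its underside; z axis up along the neck. Base 104 mm in diameter, tapering to the neck; neck 34 mm in diameter from 128 to 171 mm above the underside, then a rim 39 mm in diameter up to 178 mm; black rubber stopper up to 190 mm.
- flask_center (a point): Point on the flask's axis 89 mm above its underside (half-way up the glass), z along the axis.
- flask_neck (a point): Point on the flask's axis in the middle of the neck, 150 mm above its underside: grip here, fingers from above, either side of the 34 mm neck (round: any yaw).
- spare_flask_center (a point): Bystander: empty clear glass conical flask on the bench left of the stirrer, base 85 mm in diameter, 145 mm high; the point is half-way up.
- pint_glass_center (a point): Bystander: clear beer glass on the bench behind the stirrer, 86 mm in diameter, 145 mm high; the point is half-way up.
- yeast_jar_center (a point): Bystander: small jar with a white cap on the bench right of the stirrer, 56 mm in diameter, 75 mm high; the point is half-way up.
- test_jar_center (a point): Bystander: tall slim clear test jar on a red foot at the back of the bench, tube 42 mm, foot 96 mm in diameter, 280 mm high; the point is half-way up.
Things that resemble listed ones, but are neither listed nor needed, are in the scene too. What is shaped like the flask but turquoise is not meant.

How it is judged:
By the outcome, as a careful person would: the job done as asked, in the order asked, and still so for the second after the job is handed in, while the arm keeps its last pose, push and grip.
It also fails if it takes over 59 s, if anything falls off the work surface, if the arm or the gripper's body presses on something with over 40 N, if the wrist force passes 120 N, or if a joint passes its speed limit or range.

## Working session

There is one attempt and no reset: what is moved stays moved. The work goes in short steps, Python scripts to look and compute and a shell command to move; the robot and the scene stay as the last step left them, time stands still between calls to the robot, and variables do not carry over. Pictures are saved under pics/ and viewed, and the job is handed in when it is done.

```bash
ls; mkdir -p pics
python3 - <<'E'
from station import arm
import cv2
print(arm.observe(), arm.grip_point_offset)
for n in ("scene","side","wrist"):
    p,d=arm.capture(n); cv2.imwrite(f"pics/{n}0.png",p[:,:,::-1])
    import numpy as np
    np.save(f"pics/{n}0_d.npy",d); c=arm.camera_params(n); print(n,c)
    import pickle; pickle.dump((p,d,c),open(f"pics/{n}0.pkl","wb"))
E
```

```text
pics
{'time': 0.0, 'joint_pos': array([ 1.19839444e+00,  3.51216479e-01,  1.65238460e+00, -2.87972491e-05,
        1.13910873e+00, -8.46000239e-02]), 'joint_velocities': array([ 0.00183126,  0.00036526,  0.0001625 ,  0.00066935,  0.00022919,
       -0.00122678]), 'effort': array([-2.82138244e-03, -4.97324753e+01, -2.85243756e+01,  6.97726454e-02,
        2.57583114e-02, -8.23108348e-05]), 'position': array([0.15597753, 0.52707709, 0.21812726]), 'tool_rot': array([-3.14152430e+00,  1.11536334e-03,  1.28300657e+00]), 'ft_force': array([-0.50930559,  0.62823156,  0.12886773]), 'moment': array([-0.00632678, -0.00024884, -0.00797846]), 'width': 0.09315941051790519} 0.0188
scene {'camera_matrix': array([[445.40103924,   0.        , 250.38367174],
       [  0.        , 445.40103924, 193.12870277],
       [  0.        ,   0.        ,   1.        ]]), 'D': array([-0.02886655,  0.        ,  0.        ,  0.        ,  0.        ]), 'rvec': array([ 1.97687958,  1.0408456 , -0.51583295]), 'tvec': array([-0.32719293, -0.10176472,  1.40098174])}
side {'camera_matrix': array([[466.45839119,   0.        , 251.99221008],
       [  0.        , 466.45839119, 182.97610715],
       [  0.        ,   0.        ,   1.        ]]), 'D': array([-0.04002116,  0.        ,  0.        ,  0.        ,  0.        ]), 'rvec': array([ 2.40216146, -0.60244505,  0.21565696]), 'tvec': array([-0.46419474,  0.32133212,  1.15964049])}
wrist {'camera_matrix': array([[319.44112486,   0.        , 263.615456  ],
       [  0.        , 319.44112486, 191.52249239],
       [  0.        ,   0.        ,   1.        ]]), 'D': array([-0.06690533,  0.        ,  0.        ,  0.        ,  0.        ]), 'rvec': array([-2.31216763, -1.72890059, -0.26316186]), 'tvec': array([-0.5492243 , -0.03481925,  0.39195891])}
```

View pics/scene0.png

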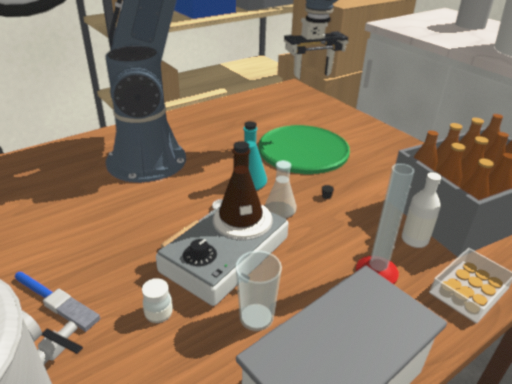

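View pics/side0.png

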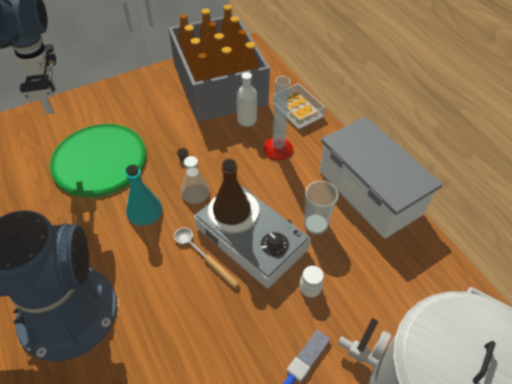

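View pics/wrist0.png

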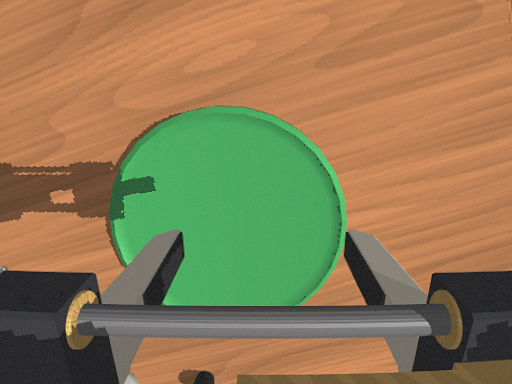

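The scene view shows the brown flask at about (240,195) and the knob at (198,252). The side view has them at (230,200) and (274,244). The turquoise flask is a distractor. Next I'll enlarge both views and measure.

```bash
cat > h.py <<'E'
import numpy as np, cv2, pickle
def load(n): return pickle.load(open(f"pics/{n}.pkl","rb"))
def ray(c,uv):
    uv=np.array(uv,float).reshape(-1,1,2)
    q=cv2.undistortPoints(uv,c["camera_matrix"],c["D"]).reshape(-1,2)
    R=cv2.Rodrigues(np.array(c["rvec"]))[0]; t=np.array(c["tvec"]).reshape(3)
    return -R.T@t, (R.T@np.c_[q,np.ones(len(q))].T).T
def plane(c,uv,z):
    o,d=ray(c,uv); return o+d*((z-o[2])/d[:,2])[:,None]
def proj(c,P):
    return cv2.projectPoints(np.array(P,float).reshape(-1,1,3),np.array(c["rvec"]),np.array(c["tvec"]),c["camera_matrix"],c["D"])[0].reshape(-1,2)
E
python3 - <<'E'
from h import *
for n,(x,y) in {"scene0":(150,140),"side0":(180,150)}.items():
    p=load(n)[0][y:y+150,x:x+150,::-1]
    cv2.imwrite(f"pics/{n}_crop.png",cv2.resize(p,(600,600),interpolation=cv2.INTER_CUBIC))
# rough
for n,k in (("scene0",(198,250)),("side0",(274,243))):
    p,d,c=load(n); print(n,"knobtop",plane(c,[k],.0995))
    # brown mask
    hsv=cv2.cvtColor(p,cv2.COLOR_RGB2HSV)
E
```

```text
scene0 knobtop [[ 0.54706562 -0.1187997   0.0995    ]]
side0 knobtop [[ 0.52369001 -0.12214472  0.0995    ]]
```

```bash
sleep 1
```

```text
(no output)
```

View pics/scene0_crop.png

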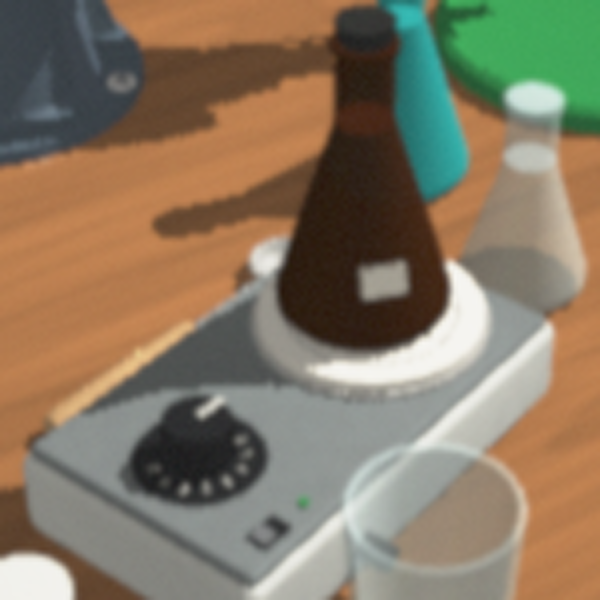

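View pics/side0_crop.png

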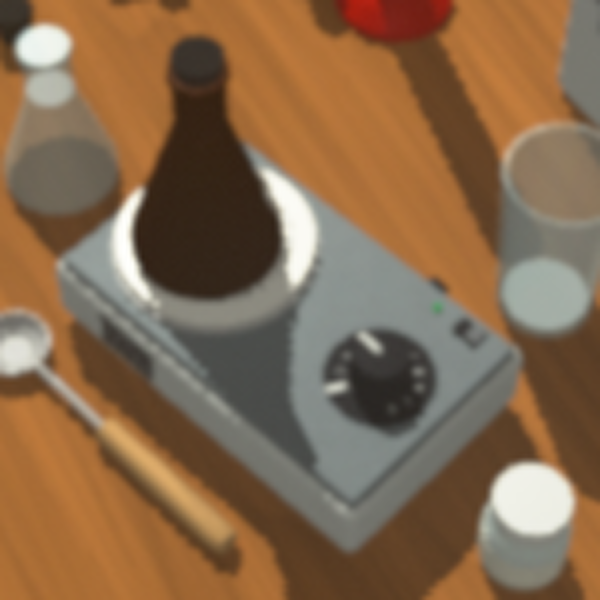

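Run:
```python
from h import *
f=lambda n,pts,o,z: plane(load(n)[2],[(o[0]+a/4-.375,o[1]+b/4-.375) for a,b in pts],z)
print("side corners",f("side0",[(65,265),(350,503),(518,350)],(180,150),.07))
print("scene corners",f("scene0",[(30,460),(250,585),(552,330)],(150,140),.07))
print("knobtop",f("scene0",[(200,412)],(150,140),.0995),f("side0",[(380,366)],(180,150),.0995))
print("dial",f("scene0",[(200,458)],(150,140),.0715),f("side0",[(380,381)],(180,150),.0715))
print("stopper top",f("scene0",[(368,24)],(150,140),.27),f("side0",[(198,57)],(180,150),.27))
print("pointer",f("scene0",[(215,403)],(150,140),.0995),f("side0",[(372,343)],(180,150),.0995))
print("zero",f("side0",[(338,388)],(180,150),.0715))
```

```text
side corners [[ 0.39020404  0.06619432  0.07      ]
 [ 0.47250635 -0.17961129  0.07      ]
 [ 0.6235036  -0.13485911  0.07      ]]
scene corners [[ 0.48229628 -0.18403742  0.07      ]
 [ 0.62502642 -0.13264801  0.07      ]
 [ 0.5514648   0.11909298  0.07      ]]
knobtop [[ 0.52895792 -0.1045907   0.0995    ]] [[ 0.52782032 -0.11811628  0.0995    ]]
dial [[ 0.53293801 -0.10840107  0.0715    ]] [[ 0.53182967 -0.11343039  0.0715    ]]
stopper top [[0.48268213 0.03271972 0.27      ]] [[0.48075103 0.03075421 0.27      ]]
pointer [[ 0.52713459 -0.09438388  0.0995    ]] [[ 0.5318565  -0.10091829  0.0995    ]]
zero [[ 0.50545207 -0.10523444  0.0715    ]]
```

```bash
cat >> h.py <<'E'
from scipy.spatial.transform import Rotation as Ro
def toolR(s): return Ro.from_euler('xyz',s["tool_rot"]).as_matrix()
def delta(s,tgt,yaw=None):
    R=toolR(s); d=R.T@(np.array(tgt)-s["position"])*100
    tw=None
    if yaw is not None:
        cur=np.arctan2(R[1,0],R[0,0]); tw=-(yaw-cur)*180/np.pi/5
    return d.round(2),tw
E
python3 - <<'E'
from h import *
from station import arm
s=arm.observe(); R=toolR(s); c=load("wrist0")[2]; o,d=ray(c,[(256,192)])
print("cam in tool",R.T@(o-s["position"]),R.T@d[0])
print(delta(s,[.531,-.11,.30],np.radians(-20)))
# bystanders
print("turq", plane(load("side0")[2],[(132,170)],.19), plane(load("scene0")[2],[(250,126)],.19))
print("pint", plane(load("side0")[2],[(322,188)],.145), "testjar",plane(load("side0")[2],[(283,82)],.28))
E
```

```text
cam in tool [-0.00053297 -0.08421159 -0.16594418] [-0.02326047  0.29973367  0.95403842]
(array([-50.46,  54.04,  -8.13]), np.float64(18.702173648000716))
turq [[0.27865113 0.19424682 0.19      ]] [[0.28761603 0.19252863 0.19      ]]
pint [[ 0.70313279 -0.05925586  0.145     ]] testjar [[0.74192538 0.22157233 0.28      ]]
```

```bash
python3 -m handwheel '[[1,0,0,-4,0],[1,0,0,-8,0],[1,0,0,-12,0],[1,-2,2,-14,1],[1,-4,4,-14,2]]'
python3 -m handwheel '[[1,-2.5,2.7,0,1.2],[1,-5,5.4,0,2.4],[1,-7.5,8.1,0,3.6],[1,-10,10.8,0,4.8],[1,-12.5,13.5,0,6]]'
python3 - <<'E'
from h import *
from station import arm
s=arm.observe();print(s["joint_pos"].round(2), s["position"],delta(s,[.531,-.11,.33],np.radians(-20)))
E
```

```text
time: 0.57
position: [0.1835, 0.4786, 0.363]
tool_rot: [-3.142, -0.007, 1.106]
ft_force: [0.5, 0.2, 0.6]
width: 0.0929
time: 0.98
position: [0.2482, 0.3039, 0.3585]
tool_rot: [3.142, 0.0, 0.58]
ft_force: [0.7, 0.5, 0.6]
width: 0.0928
[ 0.77 -0.07  1.8  -0.    1.41  0.19] [0.24815907 0.3038815  0.35845356] (array([ 0.97, 50.12,  2.85]), np.float64(10.64850318702436))
```

```bash
python3 -m handwheel '[[1,0,4,0,1],[1,0,8,0,2],[1,0,12,0,3],[1,0,16,0,4],[1,0,20,0,5]]'
python3 - <<'E'
from h import *
from station import arm
s=arm.observe();print(s["joint_pos"].round(2), s["position"],delta(s,[.531,-.11,.33],np.radians(-20)))
E
```

```text
time: 1.4
position: [0.359, 0.1369, 0.3588]
tool_rot: [-3.142, -0.0, 0.144]
ft_force: [0.3, 0.9, -0.6]
width: 0.0928
[ 0.24 -0.09  1.82  0.    1.42  0.1 ] [0.35901516 0.13689447 0.35875773] (array([13.47, 26.91,  2.88]), np.float64(5.653028691452415))
```

```bash
python3 -m handwheel '[[1,1.8,3.6,0.3,0.8],[1,3.6,7.2,0.6,1.6],[1,5.4,10.8,0.9,2.4],[1,7.2,14.4,1.2,3.2],[1,9,18,1.6,4]]'
python3 - <<'E'
from h import *
from station import arm
s=arm.observe();print(s["joint_pos"].round(2), s["position"],delta(s,[.531,-.11,.33],np.radians(-20)))
E
```

```text
time: 1.82
position: [0.4749, -0.028, 0.3425]
tool_rot: [-3.142, -0.0, -0.204]
ft_force: [1.2, 1.5, 0.6]
width: 0.0927
[-0.16  0.11  1.66  0.    1.38  0.05] [ 0.47494101 -0.02798225  0.34251408] (array([7.15, 6.89, 1.25]), np.float64(1.6574390474433582))
```

```bash
python3 -m handwheel '[[1,3.5,3.5,0.5,0.8],[1,7.1,6.9,1.2,1.7],[1,7.1,6.9,1.2,1.7],[1,7.1,6.9,1.2,1.7]]'
python3 - <<'E'
from h import *
from station import arm
s=arm.observe();c=arm.camera_params("wrist");p,d=arm.capture("wrist")
pickle.dump((p,d,c,s),open("pics/w1.pkl","wb")); cv2.imwrite("pics/w1.png",p[:,:,::-1])
print(s["position"],s["tool_rot"],proj(c,[.531,-.11,.0995]))
E
```

```text
time: 2.15
position: [0.5309, -0.1104, 0.3289]
tool_rot: [3.141, 0.002, -0.352]
ft_force: [-0.5, 1.0, -0.0]
width: 0.0931
[ 0.5309193  -0.1103585   0.32891282] [ 3.14106571e+00  2.24013523e-03 -3.52077802e-01] [[264.41424208 160.45653792]]
```

View pics/w1.png

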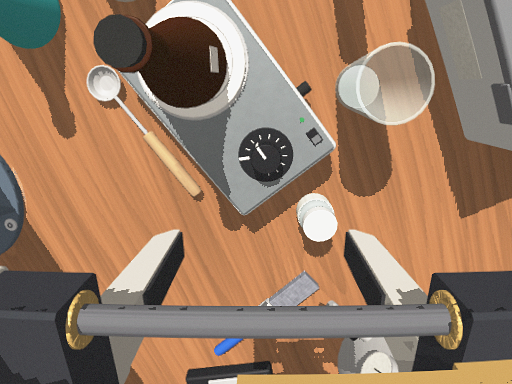

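The wrist view shows the dial around (265,155), the zero mark near (247,158), the pointer at about (261,152), and the whole plate. I'll enlarge it for exact values.

Run:
```python
from h import *
p,d,c,s=load("w1")
cr=p[115:195,225:305,::-1]
cv2.imwrite("pics/w1c.png",cv2.resize(cr,(560,560),interpolation=cv2.INTER_CUBIC))
g=p.max(2); m=((g<75)*255).astype(np.uint8); m[:115]=0;m[195:]=0;m[:,:225]=0;m[:,305:]=0
m=cv2.morphologyEx(m,cv2.MORPH_CLOSE,np.ones((5,5)))
cs,_=cv2.findContours(m,0,1); k=max(cs,key=cv2.contourArea); e=cv2.fitEllipse(k); print(e,plane(c,[e[0]],.071))
print(d[158,262],d[150,275])
# plate
w=((p.min(2)>150)*255).astype(np.uint8); w[:,260:]=0;w[140:]=0;w[:,:125]=0
cs,_=cv2.findContours(w,0,1); k=max(cs,key=cv2.contourArea); k=cv2.convexHull(k); 
P=plane(c,k.reshape(-1,2),.08); 
edge=(k.reshape(-1,2)[:,1]>3); Q=P[edge]
A=np.c_[2*Q[:,:2],np.ones(len(Q))]; sol=np.linalg.lstsq(A,(Q[:,:2]**2).sum(1),rcond=None)[0]
print("plate",sol[:2],np.sqrt(sol[2]+sol[:2]@sol[:2]),len(Q))
```

```text
((265.5909729003906, 154.48829650878906), (52.90573501586914, 52.99726867675781), 90.92996215820312) [[ 0.53324046 -0.10847904  0.071     ]]
0.40184945 0.3985077
plate [0.49338147 0.01599693] 0.08721028296387588 17
```

View pics/w1c.png

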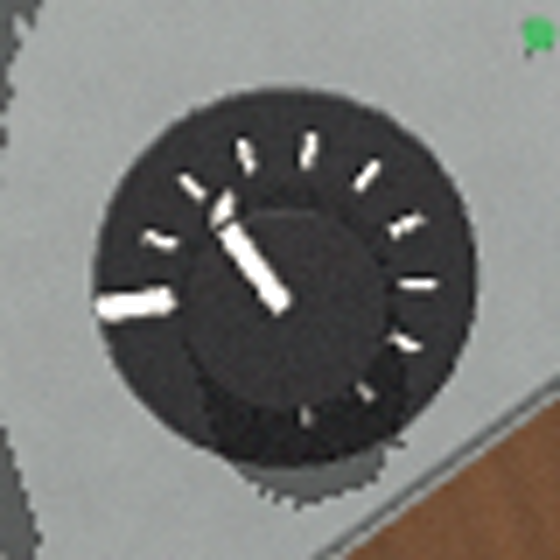

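Run:
```python
from h import *
p,d,c,s=load("w1")
f=lambda q,z: plane(c,[(225+(a+.5)/7-.5,115+(b+.5)/7-.5) for a,b in q],z)
a=f([(287,308),(283,306),(224,232)],.0995); print(a); v=a[2]-a[1]; pa=np.degrees(np.arctan2(v[1],v[0]))
z=f([(100,308),(173,300),(285,277)],.0715); v=z[0]-z[1];za=np.degrees(np.arctan2(v[1],v[0])); v2=z[0]-z[2]
print(z,"pointer",pa,"zero",za,np.degrees(np.arctan2(v2[1],v2[0])),za-pa)
print(delta(s,[.533,-.1085,.075]))
# ticks
```

```text
[[ 0.53319413 -0.10823345  0.0995    ]
 [ 0.53264463 -0.10764397  0.0995    ]
 [ 0.52737552 -0.09147223  0.0995    ]]
[[ 0.49755939 -0.1012371   0.0715    ]
 [ 0.51130807 -0.1046142   0.0715    ]
 [ 0.53304745 -0.1078079   0.0715    ]] pointer 108.0467544128627 zero 166.19957268240736 169.51017884981096 58.15281826954467
(array([ 0.19, -0.26, 25.39]), None)
```

```bash
python3 -m handwheel '[[1,0.2,-0.25,4,0],[1,0.2,-0.25,8,0],[1,0.2,-0.25,12,0],[1,0.2,-0.25,16,0],[1,0.2,-0.25,18,0]]' 15
python3 -m handwheel '[[1,0,0,2,0],[1,0,0,4,0],[1,0,0,6,0],[1,0,0,7,0],[1,0,0,7,0]]' 15
python3 - <<'E'
from h import *
from station import arm
s=arm.observe();print(delta(s,[.5332,-.1084,.0755]),s["position"])
E
```

```text
time: 2.62
position: [0.5303, -0.1042, 0.147]
tool_rot: [3.141, 0.005, -0.347]
ft_force: [0.1, -1.3, 0.2]
width: 0.093
time: 3.03
position: [0.5315, -0.1048, 0.0793]
tool_rot: [3.141, 0.003, -0.348]
ft_force: [-0.3, 0.5, 0.4]
width: 0.093
(array([0.28, 0.28, 0.38]), None) [ 0.53150802 -0.1048174   0.07930598]
```

```bash
python3 -m handwheel '[[1,0.1,0.3,0.3,0],[1,0.1,0.3,0.3,0],[1,0.1,0.3,0.3,0]]' 15
python3 - <<'E'
from h import *
from station import arm
s=arm.observe();print(delta(s,[.5332,-.1084,.0755]),s["position"])
p,d=arm.capture("wrist");cv2.imwrite("pics/w2.png",p[:,:,::-1])
E
```

```text
time: 3.28
position: [0.5332, -0.1093, 0.0787]
tool_rot: [-3.141, -0.002, -0.349]
ft_force: [-1.2, -0.3, 0.6]
width: 0.0928
(array([-0.03, -0.09,  0.32]), None) [ 0.53318519 -0.10930225  0.07868586]
```

View pics/w2.png

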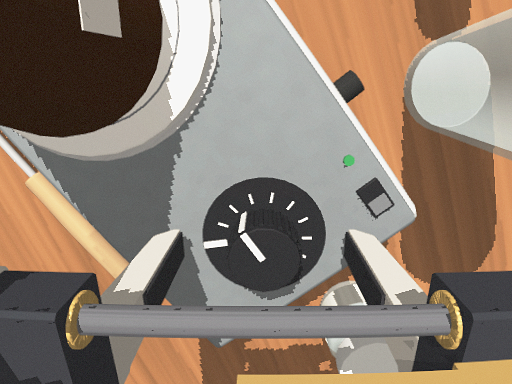

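The knob at (265,255) sits centred between the fingers. I'll lower 3 mm more and close.

```bash
python3 -m handwheel '[[1,0,-0.1,0.3,0],[-1,0,-0.1,0.3,0],[-1,0,-0.1,0.3,0],[-1,0,-0.1,0.3,0],[-1,0,-0.1,0.3,0]]' 15
python3 -m handwheel '[[-1,0,0,0,0],[-1,0,0,0,0],[-1,0,0,0,0],[-1,0,0,0,0]]' 15
```

```text
time: 3.75
position: [0.5331, -0.1082, 0.0747]
tool_rot: [3.142, -0.0, -0.349]
ft_force: [0.2, 0.2, -0.4]
width: 0.071
time: 4.08
position: [0.5331, -0.1082, 0.0747]
tool_rot: [3.142, -0.0, -0.349]
ft_force: [-0.1, -0.5, 0.6]
width: 0.044
```

```bash
python3 -m handwheel '[[-1,0,0,0,0],[-1,0,0,0,0],[-1,0,0,0,0],[-1,0,0,0,0]]' 15
python3 -m handwheel '[[-1,0,0,0,-1],[-1,0,0,0,-2],[-1,0,0,0,-3],[-1,0,0,0,-4],[-1,0,0,0,-4]]' 15
python3 -m handwheel '[[-1,0,0,0,-1],[-1,0,0,0,-2],[-1,0,0,0,-3],[-1,0,0,0,-4],[-1,0,0,0,-4]]' 15
python3 -m handwheel '[[-1,0,0,0,-1],[-1,0,0,0,-2],[-1,0,0,0,-3],[-1,0,0,0,-3],[-1,0,0,0,-3]]' 15
python3 - <<'E'
from h import *
from station import arm
print(arm.observe()["moment"])
p,d=arm.capture("wrist");cv2.imwrite("pics/w3.png",p[:,:,::-1])
E
```

```text
time: 4.42
position: [0.5335, -0.1084, 0.0747]
tool_rot: [-3.142, -0.001, -0.349]
ft_force: [4.4, -1.6, -2.5]
width: 0.0375
time: 4.83
position: [0.5334, -0.1084, 0.0747]
tool_rot: [3.141, -0.001, 0.004]
ft_force: [5.0, -2.0, -2.7]
width: 0.0375
time: 5.25
position: [0.5333, -0.1084, 0.0747]
tool_rot: [3.141, -0.0, 0.35]
ft_force: [3.8, -2.3, -1.5]
width: 0.0379
time: 5.67
position: [0.5332, -0.1084, 0.0747]
tool_rot: [3.141, -0.0, 0.605]
ft_force: [4.4, -2.7, -2.7]
width: 0.0375
[-0.69547667 -0.6011474   0.01592162]
```

View pics/w3.png

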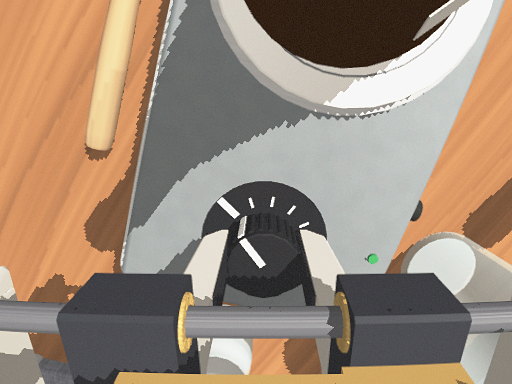

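The pointer at about (245,245) now nearly lines up with the zero mark at (228,207). I'll ease it on to the stop.

```bash
python3 -m handwheel '[[-1,0,0,0,-0.4],[-1,0,0,0,-0.8],[-1,0,0,0,-0.8]]' 15
python3 -c "
from station import arm
s=arm.observe();print(s['moment'],s['tool_rot'])"
python3 -m handwheel '[[-1,0,0,0,-0.4],[-1,0,0,0,-0.8],[-1,0,0,0,-0.8]]' 15
python3 - <<'E'
from h import *
from station import arm
print(arm.observe()["moment"])
c=arm.camera_params("wrist");p,d=arm.capture("wrist");cv2.imwrite("pics/w4.png",cv2.resize(p[170:310,180:340,::-1],(640,560),interpolation=cv2.INTER_CUBIC))
E
```

```text
time: 5.97
position: [0.5332, -0.1084, 0.0747]
tool_rot: [3.141, -0.0, 0.677]
ft_force: [4.3, -3.5, -1.5]
width: 0.038
[-0.71588958 -0.56566526  0.03752438] [ 3.14098415e+00 -1.14855999e-04  6.77180393e-01]
time: 6.22
position: [0.5332, -0.1084, 0.0747]
tool_rot: [3.141, -0.0, 0.747]
ft_force: [3.1, -3.9, -3.0]
width: 0.038
[-0.73787634 -0.5421906   0.0291287 ]
```

View pics/w4.png

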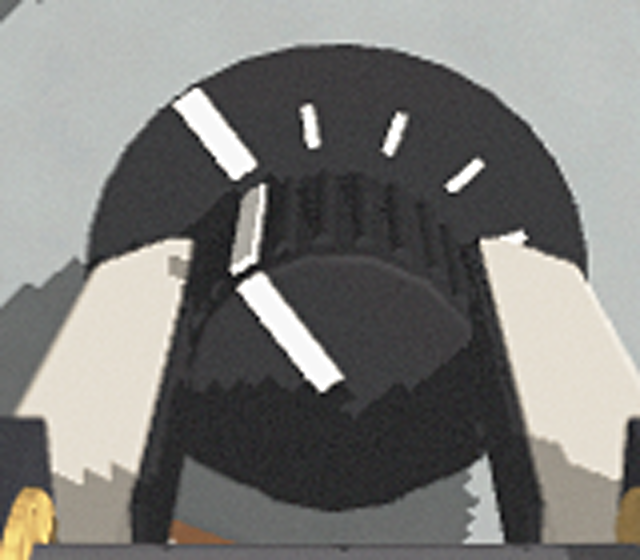

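```bash
python3 -m handwheel '[[-1,0,0,0,-0.4],[-1,0,0,0,-0.8],[-1,0,0,0,-1.2],[-1,0,0,0,-1.2]]' 15
python3 - <<'E'
from h import *
from station import arm
print(arm.observe()["moment"])
c=arm.camera_params("wrist");p,d=arm.capture("wrist");cv2.imwrite("pics/w5.png",cv2.resize(p[170:310,180:340,::-1],(640,560),interpolation=cv2.INTER_CUBIC))
E
```

```text
time: 6.6
position: [0.5325, -0.1078, 0.0747]
tool_rot: [-3.14, 0.0, 0.851]
ft_force: [-0.4, 0.8, 3.1]
width: 0.0378
[ 0.0812411   0.15137045 -0.31353566]
```

View pics/w5.png

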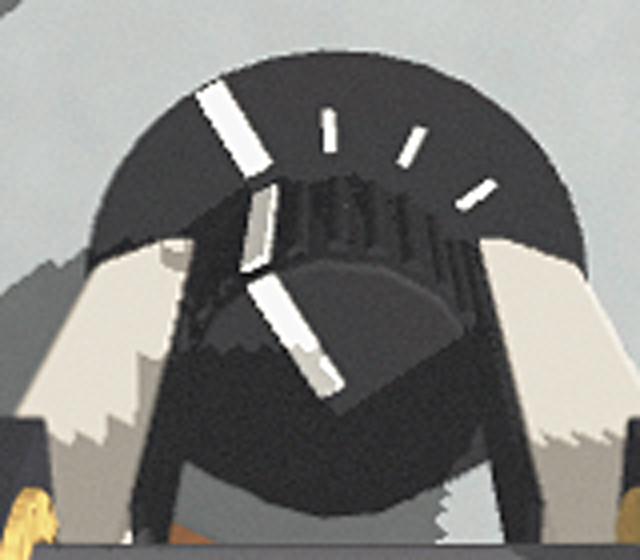

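The reaction moment jumped from about 0.03 to −0.31 N m and the pads slipped on the knob, so it is on the stop. I'll release and rise.

```bash
python3 -m handwheel '[[1,0,0,0,0],[1,0,0,0,0],[1,0,0,0,0],[1,0,0,0,0],[1,0,0,0,0]]' 15
python3 -m handwheel '[[1,0,0,0,0],[1,0,0,0,0],[1,0,0,0,0],[1,0,0,-2,0],[1,0,0,-5,0]]' 15
python3 -m handwheel '[[1,0,0,-4,0],[1,0,0,-8,0],[1,0,0,-12,0],[1,0,0,-16,0],[1,0,0,-20,0]]' 15
python3 -m handwheel '[[1,0,0,-1,0],[1,0,0,-3,0],[1,0,0,-4,0],[1,0,0,-4,0]]' 15
python3 - <<'E'
from h import *
from station import arm
s=arm.observe();c=arm.camera_params("wrist");p,d=arm.capture("wrist")
pickle.dump((p,d,c,s),open("pics/w6.pkl","wb")); cv2.imwrite("pics/w6.png",p[:,:,::-1])
print(s["position"],s["tool_rot"],s["joint_pos"].round(2),proj(c,[.533,-.1084,.0995]))
u,v=proj(c,[.533,-.1084,.0995])[0].round().astype(int)
cv2.imwrite("pics/w6c.png",cv2.resize(p[max(v-40,0):v+40,u-40:u+40,::-1],(480,480),interpolation=cv2.INTER_CUBIC))
E
```

```text
time: 7.07
position: [0.533, -0.1082, 0.0746]
tool_rot: [-3.141, 0.0, 0.855]
ft_force: [-0.7, 0.2, 0.3]
width: 0.0667
time: 7.48
position: [0.5315, -0.1078, 0.123]
tool_rot: [-3.137, 0.002, 0.855]
ft_force: [-0.4, -0.2, -0.4]
width: 0.0924
time: 7.9
position: [0.5326, -0.108, 0.3268]
tool_rot: [3.141, -0.0, 0.855]
ft_force: [0.4, 0.2, 0.7]
width: 0.0929
time: 8.23
position: [0.5336, -0.1084, 0.3663]
tool_rot: [3.139, -0.001, 0.855]
ft_force: [-0.4, 0.1, -0.3]
width: 0.0932
[ 0.5335727  -0.10835479  0.36631552] [ 3.13882215e+00 -1.26404316e-03  8.55319708e-01] [-0.29  0.23  1.45 -0.    1.46 -1.14] [[263.4754682  155.03420531]]
```

View pics/w6.png

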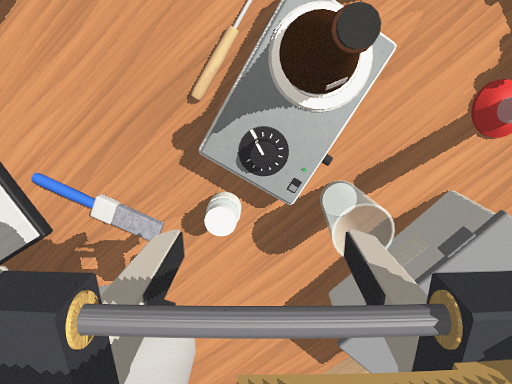

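View pics/w6c.png

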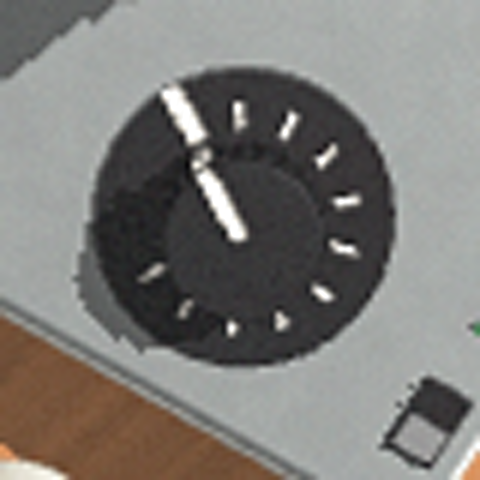

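The pointer is now aligned with the long zero mark. The stopper top is at about (357,27) in the wrist view. Next I'll locate the flask's axis.

Run:
```python
from h import *
p,d,c,s=load("w6")
# stopper: dark, depth-selected
g=(d>.2)&(d<.285)&(p.max(2)<90); m=(g*255).astype(np.uint8); m[:, :320]=0; m[70:]=0
cs,_=cv2.findContours(m,0,1); k=max(cs,key=cv2.contourArea); e=cv2.fitEllipse(k); print("stopper/rim",e,cv2.boundingRect(k),d[27,357],plane(c,[e[0],(357,26)],.27))
# plate ellipse from white mask
w=((p.min(2)>140)&(p.max(2).astype(int)-p.min(2)<25))
W=(w*255).astype(np.uint8); W[125:]=0; W[:,:262]=0; W[:,380:]=0
cs,_=cv2.findContours(W,0,1); k=cv2.convexHull(np.vstack([q for q in cs if cv2.contourArea(q)>60])).reshape(-1,2)
k=k[k[:,1]>2]; k=k[k[:,0]<372]
P=plane(c,k,.08)[:,:2]
A=np.c_[2*P,np.ones(len(P))]; sol=np.linalg.lstsq(A,(P**2).sum(1),rcond=None)[0]; print("plate",sol[:2],np.sqrt(sol[2]+sol[:2]@sol[:2]))
K=np.array([.5332,-.1084]); th=np.radians(17.3); print("plate from knob",K+.15*np.array([-np.sin(th),np.cos(th)]))
# stopper in fixed views via dark mask above rim
for n,b in (("scene0",(230,138,252,152)),("side0",(220,156,240,172))):
    p0,_,c0=load(n); print(n,p0[b[1]:b[3]:3,(b[0]+b[2])//2].tolist())
```

```text
stopper/rim ((354.3561096191406, 27.883544921875), (44.88473892211914, 56.406959533691406), 48.920658111572266) (324, 2, 57, 54) 0.23584433 [[0.47890733 0.02928513 0.27      ]
 [0.47913822 0.03164652 0.27      ]]
plate [0.49371759 0.01216303] 0.08657246481244538
plate from knob [0.48859377 0.03481412]
scene0 [[188, 127, 80], [112, 85, 63], [55, 57, 53], [56, 55, 53], [36, 38, 38]]
side0 [[170, 109, 54], [98, 70, 46], [58, 51, 44], [58, 51, 43], [57, 49, 42], [61, 43, 31]]
```

```bash
python3 -c "
from h import *
from station import arm
print(delta(arm.observe(),[.480,.031,.366]))"
```

```text
(array([  7.02, -13.15,  -0.14]), None)
```

```bash
python3 -m handwheel '[[1,1.8,-3.3,0,0],[1,3.6,-6.6,0,0],[1,5.4,-9.9,0,0],[1,7,-13.1,0,0],[1,7,-13.1,0,0]]' 15
python3 -m handwheel '[[1,0,0,0,0],[1,0,0,0,0]]' 15
python3 - <<'E'
from h import *
from station import arm
s=arm.observe();c=arm.camera_params("wrist");p,d=arm.capture("wrist")
pickle.dump((p,d,c,s),open("pics/w7.pkl","wb")); cv2.imwrite("pics/w7.png",p[:,:,::-1])
print(s["position"],s["tool_rot"],proj(c,[.48,.031,.27]))
E
```

```text
time: 8.7
position: [0.4779, 0.0346, 0.3634]
tool_rot: [-3.139, 0.0, 0.859]
ft_force: [0.8, -0.5, -0.4]
width: 0.093
time: 8.87
position: [0.4801, 0.0302, 0.3636]
tool_rot: [-3.141, 0.001, 0.856]
ft_force: [0.1, 0.1, 0.6]
width: 0.0932
[0.48006495 0.0302494  0.36361776] [-3.14068845e+00  1.10090668e-03  8.55765775e-01] [[265.04163779 194.14113921]]
```

View pics/w7.png

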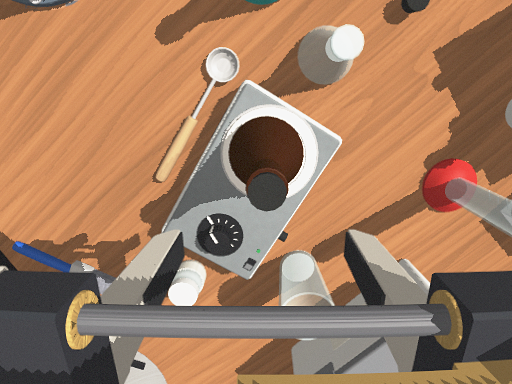

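Run:
```python
from h import *
p,d,c,s=load("w7")
g=((d>.15)&(d<.29)); m=(g*255).astype(np.uint8); m[:150]=0; m[225:]=0; m[:,:235]=0;m[:,300:]=0
cs,_=cv2.findContours(m,0,1)
for k in cs:
    if len(k)>5 and cv2.contourArea(k)>50: print(cv2.fitEllipse(k),cv2.boundingRect(k))
print(d[150:215:4,267])
dk=(p.max(2)<72); 
m=(dk*255).astype(np.uint8); m[:168]=0; m[212:]=0; m[:,:242]=0;m[:,292:]=0
cs,_=cv2.findContours(m,0,1); k=max(cs,key=cv2.contourArea); e=cv2.fitEllipse(k); print("dark",e,plane(c,[e[0]],.27)); q=plane(c,[(e[0][0]-e[1][0]/2,e[0][1]),(e[0][0]+e[1][0]/2,e[0][1])],.27);print(np.linalg.norm(q[0]-q[1]))
cv2.imwrite("pics/w7c.png",cv2.resize(p[95:215,210:330,::-1],(600,600),interpolation=cv2.INTER_CUBIC))
```

```text
((266.45574951171875, 188.07476806640625), (41.847503662109375, 44.042152404785156), 178.17288208007812) (245, 166, 44, 45)
[0.3413636  0.33553672 0.32791275 0.3087743  0.282834   0.27962095
 0.2677826  0.2691749  0.26851737 0.27080184 0.2718905  0.27229556
 0.27278593 0.27339283 0.277416   0.2770442  0.49308115]
dark ((266.6856384277344, 191.07981872558594), (37.76310729980469, 37.939491271972656), 123.01348876953125) [[0.47884608 0.03384636 0.27      ]]
0.032145042876239864
```

```bash
sleep 1
```

```text
(no output)
```

View pics/w7c.png

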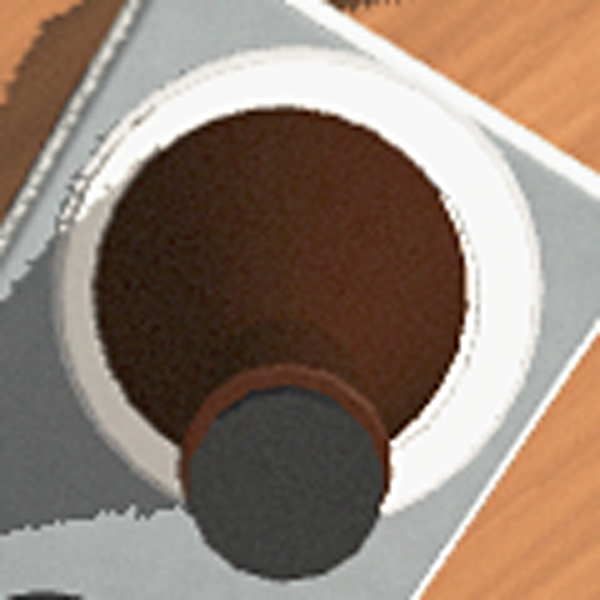

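```bash
python3 -c "
from h import *
from station import arm
print(delta(arm.observe(),[.480,.0325,.213]))"
```

```text
(array([ 0.2 , -0.18, 15.08]), None)
```

```bash
python3 -m handwheel '[[1,0.2,-0.2,0,0],[1,0.2,-0.2,3,0],[1,0.2,-0.2,6,0],[1,0.2,-0.2,8,0],[1,0.2,-0.2,8,0]]' 15
python3 -m handwheel '[[1,0,0,2,0],[1,0,0,4,0],[1,0,0,6,0],[1,0,0,6.8,0],[1,0,0,6.8,0]]' 15
python3 -m handwheel '[[1,0,0,0,0],[1,0,0,0,0]]' 15
python3 - <<'E'
from h import *
from station import arm
s=arm.observe();print(delta(s,[.480,.0325,.213]),s["position"])
p,d=arm.capture("wrist");cv2.imwrite("pics/w8.png",p[:,:,::-1])
E
```

```text
time: 9.33
position: [0.4784, 0.0327, 0.2807]
tool_rot: [-3.136, 0.004, 0.854]
ft_force: [-0.0, -0.0, 0.0]
width: 0.0929
time: 9.75
position: [0.4797, 0.033, 0.216]
tool_rot: [-3.14, 0.001, 0.855]
ft_force: [0.3, 1.4, -0.1]
width: 0.0928
time: 9.92
position: [0.4807, 0.0332, 0.2181]
tool_rot: [3.14, -0.001, 0.855]
ft_force: [0.7, -0.1, 0.5]
width: 0.0929
(array([-0.1 , -0.01,  0.51]), None) [0.48069348 0.03323228 0.2180714 ]
```

View pics/w8.png

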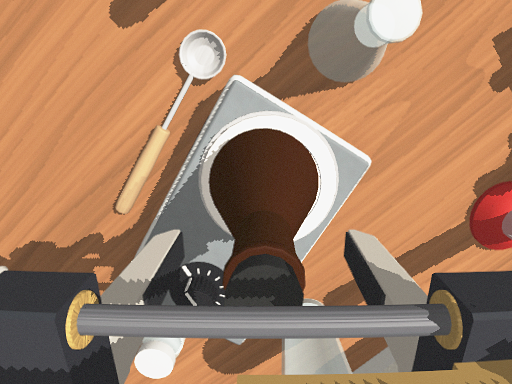

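The neck (about x=264) is centred between the fingers. I'll lower 5 mm, then close with 30 N.

```bash
python3 -m handwheel '[[1,-0.1,0,0.5,0],[1,-0.1,0,0.5,0],[-1,-0.1,0,0.5,0],[-1,-0.1,0,0.5,0],[-1,-0.1,0,0.5,0]]' 25
for i in 1 2; do :; done
python3 -m handwheel '[[-1,0,0,0,0],[-1,0,0,0,0],[-1,0,0,0,0],[-1,0,0,0,0],[-1,0,0,0,0]]' 25
python3 -m handwheel '[[-1,0,0,0,0],[-1,0,0,0,0],[-1,0,0,0,0],[-1,0,0,0,0],[-1,0,0,0,0]]' 30
```

```text
time: 10.38
position: [0.4793, 0.0326, 0.2118]
tool_rot: [3.141, -0.0, 0.855]
ft_force: [-0.1, 0.4, 1.1]
width: 0.0775
time: 10.8
position: [0.4792, 0.0326, 0.2117]
tool_rot: [3.142, 0.0, 0.855]
ft_force: [-0.5, -0.4, -0.4]
width: 0.0443
time: 11.22
position: [0.4793, 0.0327, 0.2117]
tool_rot: [3.141, -0.0, 0.855]
ft_force: [1.0, 1.7, 0.4]
width: 0.0381
```

```bash
python3 -m handwheel '[[-1,0,0,0,0],[-1,0,0,0,0],[-1,0,0,0,0],[-1,0,0,0,0],[-1,0,0,0,0]]' 30
python3 -m handwheel '[[-1,0,0,-0.4,0],[-1,0,0,-0.8,0],[-1,0,0,-1.2,0],[-1,0,0,-1.6,0],[-1,0,0,-2,0]]' 30
python3 -m handwheel '[[-1,0,0,0,0],[-1,0,0,0,0]]' 30
```

```text
time: 11.63
position: [0.4793, 0.0327, 0.2117]
tool_rot: [3.141, -0.0, 0.855]
ft_force: [1.8, 1.1, 1.9]
width: 0.0379
time: 12.05
position: [0.4791, 0.0326, 0.2319]
tool_rot: [-3.141, 0.0, 0.855]
ft_force: [1.3, -0.5, -6.9]
width: 0.0375
time: 12.22
position: [0.4792, 0.0326, 0.2318]
tool_rot: [3.141, -0.0, 0.855]
ft_force: [-0.3, 0.2, -5.5]
width: 0.0379
```

Run:
```python
from h import *
from station import arm
for n in("wrist","side","scene"):
    p,d=arm.capture(n);cv2.imwrite(f"pics/{n}9.png",p[:,:,::-1]); pickle.dump((p,d,arm.camera_params(n)),open(f"pics/{n}9.pkl","wb"))
a=cv2.imread("pics/side9.png")[130:260,170:300];b=cv2.imread("pics/scene9.png")[120:250,170:300]
cv2.imwrite("pics/both9.png",cv2.resize(np.hstack([a,b]),(800,400),interpolation=cv2.INTER_CUBIC))
print(arm.observe()["ft_force"],arm.observe()["moment"],arm.observe()["width"])
```

```text
[-1.24802762  0.87224861 -5.2979095 ] [-0.03250297  0.01053344 -0.00263193] 0.03804251046464854
```

View pics/both9.png

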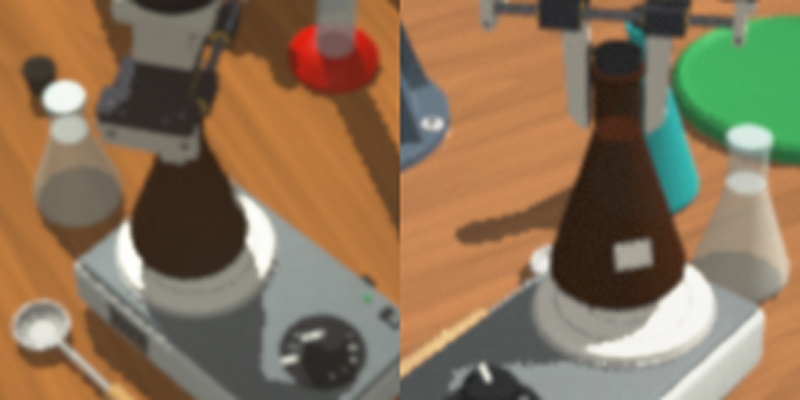

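View pics/wrist9.png

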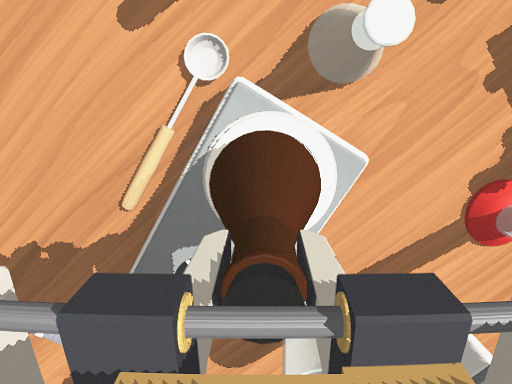

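Run:
```python
from h import *
a=load("scene9")[0][118:190,205:277,::-1]
cv2.imwrite("pics/s9z.png",cv2.resize(a,(576,576),interpolation=cv2.INTER_CUBIC))
p,d,c,s=load("w7"); o,r=ray(c,[(267,192)]); print((o+r[0]*d[192,267]))
```

```text
[0.47963562 0.03351921 0.2700306 ]
```

```bash
sleep 1
```

```text
(no output)
```

View pics/s9z.png

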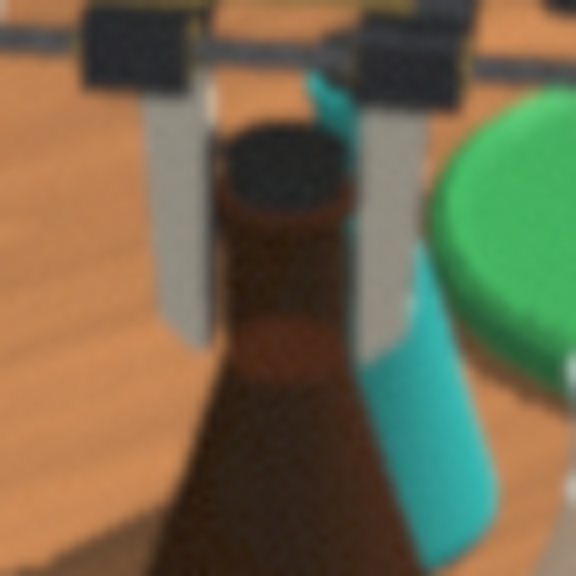

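The 2 cm lift held with about 5.5 N of load, and the flask looks upright. The fingers close on the wider rim at the top of the neck, which explains the 38 mm width. I'll continue slowly to 8 cm with a slightly firmer grip.

```bash
python3 -m handwheel '[[-1,0,0,-0.6,0],[-1,0,0,-1.2,0],[-1,0,0,-1.8,0],[-1,0,0,-2.4,0],[-1,0,0,-3,0]]' 40
python3 -m handwheel '[[-1,0,0,-0.6,0],[-1,0,0,-1.2,0],[-1,0,0,-1.8,0],[-1,0,0,-2.4,0],[-1,0,0,-3,0]]' 40
python3 -m handwheel '[[-1,0,0,0,0],[-1,0,0,0,0],[-1,0,0,0,0],[-1,0,0,0,0]]' 40
python3 - <<'E'
from h import *
from station import arm
for n in("wrist","side","scene"):
    p,d=arm.capture(n);cv2.imwrite(f"pics/{n}10.png",p[:,:,::-1]); pickle.dump((p,d,arm.camera_params(n)),open(f"pics/{n}10.pkl","wb"))
a=cv2.imread("pics/side10.png")[100:260,150:310];b=cv2.imread("pics/scene10.png")[100:260,160:320]
cv2.imwrite("pics/both10.png",cv2.resize(np.hstack([a,b]),(800,400),interpolation=cv2.INTER_CUBIC))
s=arm.observe();print(s["ft_force"],s["moment"],s["width"],s["position"])
E
```

```text
time: 12.78
position: [0.4793, 0.0326, 0.2625]
tool_rot: [3.141, -0.0, 0.855]
ft_force: [-0.3, -0.1, -5.6]
width: 0.038
time: 13.2
position: [0.4792, 0.0326, 0.2923]
tool_rot: [3.142, -0.0, 0.855]
ft_force: [0.3, -0.2, -5.2]
width: 0.0374
time: 13.53
position: [0.479, 0.0326, 0.2913]
tool_rot: [-3.141, 0.0, 0.855]
ft_force: [-0.2, -0.2, -4.6]
width: 0.0382
[ 0.39163021  0.15176568 -5.01336205] [-0.07512679  0.03252625  0.03960782] 0.037752757619527476 [0.47912084 0.0326491  0.29138862]
```

View pics/both10.png

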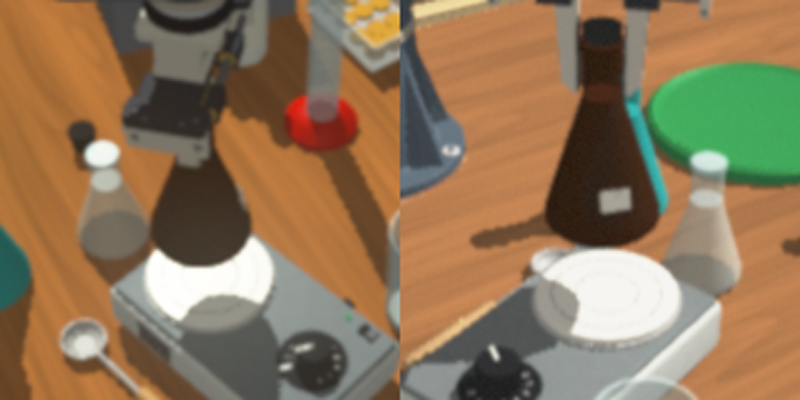

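View pics/wrist10.png

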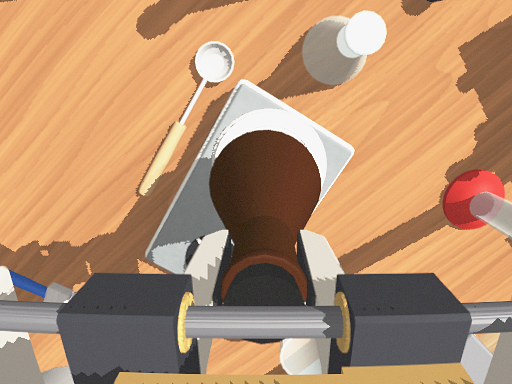

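Run:
```python
from h import *
X,Y=.4792,.0328
t=np.linspace(0,2*np.pi,200)
ci=lambda r,z:np.c_[X+r*np.cos(t),Y+r*np.sin(t),np.full(200,z)]
for n,(x,y) in (("scene",(160,100)),("side",(150,100))):
    p,d,c=load(n+"10")
    hsv=cv2.cvtColor(p,cv2.COLOR_RGB2HSV)
    m=((p.max(2)<95)&(p[:,:,0]>=p[:,:,2])).astype(np.uint8)*255
    B=proj(c,ci(.052,.16)); T=proj(c,ci(.017,.35))
    lo,hi=B.min(0),B.max(0)
    print(n,"pred base x",lo[0],hi[0],"ybottom",hi[1],"pred stopper",T.mean(0),"top",T[:,1].min())
    sub=m.copy(); sub[:, :int(lo[0])-8]=0; sub[:,int(hi[0])+9:]=0; sub[:int(T[:,1].min())-5]=0; sub[int(hi[1])+8:]=0
    cs,_=cv2.findContours(sub,0,1); k=max(cs,key=cv2.contourArea); print("obs bbox",cv2.boundingRect(k), "bottom", k.reshape(-1,2)[:,1].max(), [ (int(r),np.where(sub[r])[0][[0,-1]].tolist()) for r in range(int(hi[1])-30,int(hi[1])+4,6) if sub[r].any()])
    v=p[:,:,::-1].copy()
    for q in (B,T,proj(c,ci(.017,.29)),proj(c,ci(.0195,.338))): cv2.polylines(v,[q.round().astype(int)],True,(0,255,0),1)
    cv2.imwrite(f"pics/ov_{n}.png",cv2.resize(v[y:y+160,x:x+160],(560,560),interpolation=cv2.INTER_NEAREST))
a=cv2.imread("pics/ov_scene.png");b=cv2.imread("pics/ov_side.png");cv2.imwrite("pics/ov.png",cv2.resize(np.hstack([a,b]),(800,400)))
```

```text
scene pred base x 217.3841635218167 263.4408791655119 ybottom 201.32733219979164 pred stopper [241.00043625 110.13746595] top 106.57351814701956
obs bbox (217, 107, 47, 92) bottom 198 [(171, [222, 259]), (177, [220, 261]), (183, [218, 262]), (189, [218, 261]), (195, [226, 254])]
side pred base x 209.45085516568525 250.03529334704365 ybottom 208.30806611632326 pred stopper [226.87038822 140.08653807] top 134.67305872607747
obs bbox (201, 129, 58, 77) bottom 205 [(178, [214, 244]), (184, [212, 248]), (190, [210, 249]), (196, [211, 247]), (202, [218, 241])]
```

```bash
sleep 1
```

```text
(no output)
```

View pics/ov.png

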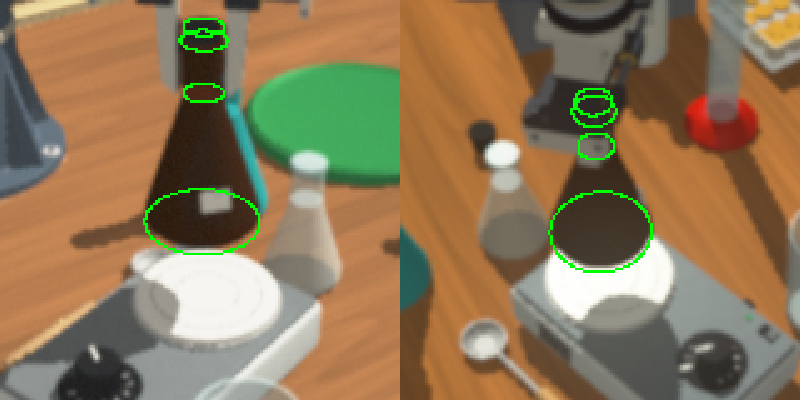

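Drawing the upright flask with its underside at z = 0.16 (8 cm clear) onto both views matches the silhouette to within 2–3 px. I'll hold a moment to confirm it is still, then hand in.

```bash
python3 -m handwheel '[[-1,0,0,0,0],[-1,0,0,0,0],[-1,0,0,0,0],[-1,0,0,0,0],[-1,0,0,0,0]]' 40
python3 - <<'E'
from h import *
from station import arm
p,d=arm.capture("scene"); q=load("scene10")[0]
print("flask region max/mean diff",np.abs(p[100:205,210:270].astype(int)-q[100:205,210:270]).mean())
s=arm.observe();print(s["time"],s["ft_force"],s["width"],s["position"],abs(s["joint_velocities"]).max())
arm.close_job()
E
```

```text
time: 14.1
position: [0.4792, 0.0326, 0.2916]
tool_rot: [3.142, 0.0, 0.855]
ft_force: [-0.3, -0.1, -5.0]
width: 0.0379
flask region max/mean diff 1.4815343915343915
14.15 [ 0.40498725 -0.06905573 -5.27500108] 0.03743831830801899 [0.47921083 0.03263178 0.29162272] 0.0014637061607600018
the job is handed in; nothing more can be done
```

The speed knob is back at zero, and the arm is holding the brown flask upright and still, about 8 cm above the plate. I handed the job in at 14.15 s, still holding it.

- **Knob:** I turned it anticlockwise until it met the stop. The reaction moment jumped from about 0.03 to 0.31 N m and the pads slipped on the knob. After I let go, the wrist view showed the pointer in line with the long zero mark.
- **Flask:** I lifted it 8.0 cm straight up. It weighs about 0.5 kg (5.0–5.3 N on the wrist) and is held at 40 N. The arm was at rest, and two views taken about half a second apart showed no visible movement of the flask. An upright flask drawn 8 cm clear matched both camera views sideways. The base's lower edge appeared 2–3 px higher than drawn, so the clearance may be slightly over 8 cm, or the base edge may be rounded.
- **Grip (differs from plan):** the opening reads about 38 mm instead of the neck's 34 mm, and the picture shows a small gap beside the neck. The fingers straddle the neck at the height asked, but they press mainly on the 39 mm rim at its top. There was no sign of slipping.
- **Plate fit (unused):** fitting a circle to the plate gave a radius of about 87 mm where it should be 67.5 mm, so I rejected it. I placed the grip from the stopper's position instead.
- **Other glassware:** I moved none of it. I judged this only by eye from the pictures.

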